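Stack a clamp bushing in its nest and hold the inspection lamp on it

ROBOT

A 6-joint arm with a two-finger parallel gripper is mounted at the origin on the work surface. World frame = base frame: x ahead of the robot, y to its left, z up, the work surface at z = 0. Lengths are in m, angles in rad, forces in N, time in s.
With the tool pointing down it reaches from about 0.25 to 0.85 m from the base axis. Payload 12.5 kg.
Tool frame: the origin (TCP) lies at the very end of the fingers, on their centre line; the grasp point (between the pads) lies 19 mm behind it (arm.tcp_to_grasp is the distance from the TCP to the grasp point, in m); z points along the fingers, y is the line along which they close (so a half turn about z gives the same grasp; the last joint's range is limited). The gripper opens to 93 mm and grips with 3 to 60 N. Pads are 15 mm wide; open, the fingers measure 128 mm over their backs; the gripper's body (75 mm by 188 mm) begins 65 mm behind the grasp point.
Start: joints at [1.177, 0.351, 1.652, -0, 1.139, -0.085], TCP at [0.167, 0.524, 0.219] pointing down, gripper open.
Joint ranges: [-2.75, 2.75], [-0.79, 2.1], [0.01, 2.65], [-1.57, 4.71], [0.07, 3.14], [-2.87, 2.87]. Speed limits (rad/s): [2.22, 2.22, 2.79, 3.14, 3.14, 3.14].

INTERFACE

Orientations are given as a unit quaternion [x, y, z, w].
In Python, from plant import arm gives the robot as it stands.
- The arm moves only by the tool jog_arm, never from a script. Its argument "motion" is a list of rows, each a list of 3 entries, a list of its own where there are three numbers: the shift along the world's x, y, z as a fraction of full scale, then the turn, a rotation vector about the world's x, y, z as a fraction of full scale, then the opening, from 0 (shut) to 1 (fully open). A call has 1 to 20 rows; each row shifts and turns the commanded pose from where the row before left it; what a row does not reach is not made up. Full scale, the value 1, is 4 cm for a shift and 4 degrees for a turn. A row lasts 1/12 s, in which the tool goes at most 41.7 mm and 7.16 degrees, less where a joint would pass 70% of its speed; a pose out of reach is approached as far as the arm can. A call with a number of a shift or a turn outside -1 to 1 is refused whole. A call with a gripper value outside its range is refused whole. The fingers move at their own pace and stop on an object; "squeeze" is the grip in N (left out, the last holds). Time passes only in rows, so rows that do not move let the fingers close. It gives the time, the measured TCP pose, the force, the opening and the grip force at its end, in the units of the state.
- arm.state(): the state, without advancing time (a new reading comes with each control period).
- arm.read_camera(name): name is "scene" or "top" or "wrist"; returns a dict with "color" (480x640x3 uint8, red, green, blue), "fx", "fy", "cx", "cy" (pixels), "k1" (the pictures are not rectified: a ray, as slopes to the right and down, at radius r is drawn at 1 + k1 r^2 times it, then the intrinsics apply), "rvec" (rotation vector, rad) and "tvec" (3), from world to camera coordinates, as OpenCV has them. Camera axes: x right, y down, z forward; pixel columns grow to the right and rows downward; lengths in m; the calibration is good to about 2 mm. A picture is of the moment at which its call begins. There is no depth.
- arm.sign_off(): hands the job in; it is judged then, once.
The state is a dict: "clock": time; "joint_pos": joint angles; "qvel": joint speeds; "joint_torque": joint torques, N m; "tcp_pos": TCP position; "orientation": TCP orientation; "wrist_force": force on the tool from outside, world axes, zero at the start; "moment": the same for the moment, N m; "grip_width": finger opening in m; "grip_force": force on a finger pad.
Only numpy, scipy, OpenCV 4.12 (cv2) and the standard library are available. Lean on these libraries where they do the work, as an engineer would, in place of code of your own. Each camera call takes 0.05 s, during which the arm holds its last target. There are 200 camera calls.

TASK

Build the bushing in the round pocket of the aluminium nest: set the silver collar in first, then the black spacer on it, then the brass disc on top, each lying flat and centred, not dropped. Then draw the orange inspection lamp out of its grey holder, tilt it about 45 degrees and finish while still holding it in the air, touching nothing else, with its lens aimed at the middle of the brass disc from about 100 mm away. Leave the other hardware on the bench where it lies.

Things in the scene. Friction and masses are not known exactly. Their poses are not given: they have to be found in the camera images.
- nest: Fixed assembly nest: dark steel base plate 100 x 100 x 10 mm with an aluminium wall, 44 mm high (top 54 mm above the bench), around a round pocket 54 mm across. The wall is about 10 mm thick and stands only on the nest's +x and -x sides; it is open by two notches about 33 mm wide, towards the nest's +y and -y, so a gripper closing along the nest's y axis reaches right down to the floor. Origin: centre of the base plate's underside, z up.
- nest_floor (a point): Centre of the pocket's floor, 10 mm above the bench; axes as the nest's.
- collar: Loose silver cylinder with a dark band and a dark centre dot on top, 46 mm across, 22 mm high, 100 g. Origin: centre of its underside, z up. Goes into the pocket first.
- spacer: Loose black plastic ring, 46 mm across outside, 20 mm hole, 10 mm high, 30 g. Origin: centre of its underside, z up. Goes on the collar.
- disc: Loose brass disc with a small dark dot on top, 46 mm across, 8 mm high, 80 g. Origin: centre of its underside, z up. Goes on the spacer.
- disc_top (a point): Centre of the brass disc's upper face; 50 mm above the bench once stacked.
- holder: Fixed grey lamp holder: base 80 x 80 x 12 mm with an upright octagonal socket 45 mm across inside and about 58 mm outside, its rim 42 mm above the bench. Origin: centre of the base's underside.
- lamp: Loose inspection lamp, 150 mm long, about 150 g, standing head down in the holder, its lens 12 mm above the bench. Black head 36 mm across and 40 mm long at the lens end, then a round orange barrel 26 mm across, 110 mm long, with three dark rubber rings 62 to 81 mm from the lens. Balance point about 64 mm from the lens. Origin: centre of the lens; +z runs from the lens up the barrel to the tail, so the lens looks along -z.
- lamp_tail (a point): Centre of the lamp's tail end, 150 mm from the lens.
- snap_ring: Bystander: thin loose steel ring, 48 mm across, 39 mm hole, 5 mm high, lying among the stack parts. Origin: centre of its underside.
- half_shell: Bystander: loose half-round steel clamp shell, 65 x 70 mm, 27 mm high, arched side up. Origin: centre of its underside.
- eye_plate: Bystander: loose brass-coloured flat plate with three holes, 150 x 52 x 5 mm. Origin: centre of its underside.
- clip: Bystander: loose black plastic frame, 46 x 49 x 28 mm. Origin: centre of its underside.
- screw_a: Bystander: loose steel screw lying down, 53 mm long, head 13 mm. Origin: below its middle.
- screw_b: Bystander: a second screw like the first.
- cover: Bystander: loose white ribbed cover plate, 120 x 75 x 4 mm. Origin: centre of its underside.
Mind the look-alikes: they are no part of the job. What is shaped like the lamp but turquoise is not meant. Of the things shaped like the disc, the brass one is meant.

How it is judged:
On the way, in this order (a step that is already met when the one before it is completed fails the run):
1. the collar lies flat on the floor of the pocket, centred and released (horizontal distance between collar and nest_floor below 0.006 m and z of collar in the frame of nest_floor between -0.003 and 0.003 m and angle between collar's own z axis and vertical below 0.08 rad and contact force between the fingers and collar below 0.2 N and linear speed of collar below 0.03 m/s), for 0.2 s.
2. the spacer lies flat and centred on the collar, released (horizontal distance between each of collar, spacer and nest_floor below 0.006 m and z of collar in the frame of nest_floor between -0.003 and 0.003 m and angle between each of collar, spacer's own z axis and vertical below 0.08 rad and z of spacer in the frame of nest_floor between 0.019 and 0.025 m and contact force between the fingers and spacer below 0.2 N and linear speed of spacer below 0.03 m/s), for 0.2 s.
3. the disc lies flat and centred on the spacer, released (horizontal distance between each of collar, spacer, disc and nest_floor below 0.006 m and z of collar in the frame of nest_floor between -0.003 and 0.003 m and angle between each of collar, spacer, disc's own z axis and vertical below 0.08 rad and z of spacer in the frame of nest_floor between 0.019 and 0.025 m and z of disc in the frame of nest_floor between 0.029 and 0.035 m and contact force between the fingers and disc below 0.2 N and linear speed of disc below 0.03 m/s), for 0.2 s.
4. the lamp is drawn clear of its holder in the fingers (horizontal distance between disc and nest_floor below 0.006 m and z of disc in the frame of nest_floor between 0.029 and 0.035 m and angle between disc's own z axis and vertical below 0.08 rad and z of lamp in the frame of holder above 0.08 m and contact force between the fingers and lamp above 1 N), for 0.2 s.
At the end, for the whole second after the job is handed in: Collar, spacer, disc stacked in the pocket within 6 mm of centre, 3 mm of height, flat within 0.08 rad. Lamp still in the fingers, touching nothing else, lens over 75 mm up, tilted 30 to 60 degrees, disc centre within 23 mm of its beam line in its x and y, 60 to 150 mm ahead of the lens (horizontal distance between each of collar, spacer, disc and nest_floor below 0.006 m and z of collar in the frame of nest_floor between -0.003 and 0.003 m and angle between each of collar, spacer, disc's own z axis and vertical below 0.08 rad and z of spacer in the frame of nest_floor between 0.019 and 0.025 m and z of disc in the frame of nest_floor between 0.029 and 0.035 m and contact force between the fingers and lamp above 1 N and height (world z) of lamp above 0.075 m and contact force between lamp and holder below 0.2 N and contact force between each of lamp, the fingers and nest below 0.2 N and contact force between each of lamp, the fingers and collar below 0.2 N and contact force between each of lamp, the fingers and spacer below 0.2 N and contact force between each of lamp, the fingers and disc below 0.2 N and contact force between lamp and snap_ring below 0.2 N and contact force between lamp and half_shell below 0.2 N and contact force between lamp and eye_plate below 0.2 N and contact force between lamp and clip below 0.2 N and contact force between lamp and screw_a below 0.2 N and contact force between lamp and screw_b below 0.2 N and contact force between lamp and cover below 0.2 N and angle between lamp's own z axis and vertical between 0.52 and 1.05 rad and linear speed of lamp below 0.03 m/s and angular speed of lamp below 0.2 rad/s and x of disc_top in the frame of lamp between -0.023 and 0.023 m and y of disc_top in the frame of lamp between -0.023 and 0.023 m and z of disc_top in the frame of lamp between -0.15 and -0.06 m); the arm keeps its last pose, push and grip.
It fails at once if other hardware is shifted by more than 30 mm (distance of any of snap_ring, half_shell, eye_plate, clip, screw_a, screw_b, cover from where it was at the start of the episode above 0.03 m).
It fails at once if the collar is dropped (falls free by more than about 15 mm) (linear speed of collar above 0.55 m/s and contact force between the fingers and collar below 0.05 N).
It fails at once if the spacer is dropped (falls free by more than about 15 mm) (linear speed of spacer above 0.55 m/s and contact force between the fingers and spacer below 0.05 N).
It fails at once if the disc is dropped (falls free by more than about 15 mm) (linear speed of disc above 0.55 m/s and contact force between the fingers and disc below 0.05 N).
It also fails if it takes over 72 s, if anything falls off the work surface, if the arm or the gripper's body presses on something with over 40 N, if the wrist force passes 120 N, or if a joint passes its speed limit or range.

## Working session

There is one attempt and no reset: what is moved stays moved. The work goes in short steps, Python scripts to look and compute and a tool call to move; the robot and the scene stay as the last step left them, time stands still between calls to the robot, and variables do not carry over. Pictures are saved under pics/ and viewed, at most 10 in all, crops included, and the job is handed in when it is done.

Besides the shell and the picture viewer there is one more tool, called after "Request:" as name([rows], argument=value, ...), one row to a line, values as JSON. jog_arm: Moves the arm, as the interface text tells. Shift numbers are shares of 4 cm and turn numbers shares of 4 degrees, none past 1 either way. Its arguments: {"type":"object","properties":{"motion":{"type":"array"},"squeeze":{"type":"number"}},"required":["motion"]}

```bash
ls; mkdir -p pics; cat > h.py <<'E'
import numpy as np, cv2
from plant import arm
def cam(n):
    c=arm.read_camera(n); c['R']=cv2.Rodrigues(np.array(c['rvec'],float))[0]; c['t']=np.array(c['tvec'],float).ravel(); return c
def save(c,f,crop=None,s=1):
    im=c['color'][:,:,::-1]
    if crop: x0,y0,x1,y1=crop; im=im[y0:y1,x0:x1]
    if s!=1: im=cv2.resize(im,None,fx=s,fy=s,interpolation=cv2.INTER_CUBIC)
    cv2.imwrite('pics/'+f,im)
def K(c): return np.array([[c['fx'],0,c['cx']],[0,c['fy'],c['cy']],[0,0,1.]]),np.array([c['k1'],0,0,0.])
def ray(c,u,v):
    k,d=K(c); p=cv2.undistortPoints(np.array([[[u,v]]],float),k,d)[0,0]
    return -c['R'].T@c['t'], c['R'].T@np.array([p[0],p[1],1])
def onz(c,u,v,z):
    o,d=ray(c,u,v); return o+d*(z-o[2])/d[2]
def proj(c,P):
    k,d=K(c); return cv2.projectPoints(np.array(P,float).reshape(-1,1,3),c['R'],c['t'],k,d)[0][:,0]
E
python3 - <<'E'
from h import *
for n in ('scene','top'):
    c=cam(n); save(c,n+'0.png'); print(n,-c['R'].T@c['t'],c['fx'],c['k1'])
print(arm.state())
E
```

```text
pics
scene [1.16810285 0.29582672 1.05607608] 501.03860538881327 -0.012732474873621858
top [0.30209098 0.03435248 1.24895364] 514.6264557302479 -0.03795043626737921
{'clock': 0.1, 'joint_pos': array([ 1.17741223e+00,  3.51181726e-01,  1.65235624e+00, -1.14334065e-05,
        1.13909387e+00, -8.46369760e-02]), 'qvel': array([ 0.00104961, -0.0008591 , -0.00161352,  0.00154039,  0.00113402,
        0.00055021]), 'joint_torque': array([ 8.88336199e-04, -4.98023307e+01, -2.85704863e+01,  7.00328476e-02,
        2.39260239e-02, -4.02319858e-05]), 'tcp_pos': array([0.16700513, 0.52370839, 0.21815707]), 'orientation': array([ 1.53758754e-01,  9.88108281e-01, -5.06050723e-04, -1.17965626e-04]), 'wrist_force': array([-0.02249818,  1.03754523, -0.60534478]), 'moment': array([-0.01298642, -0.02274492, -0.03753874]), 'grip_force': 0.0, 'grip_width': 0.09281058245846799}
```

View pics/scene0.png

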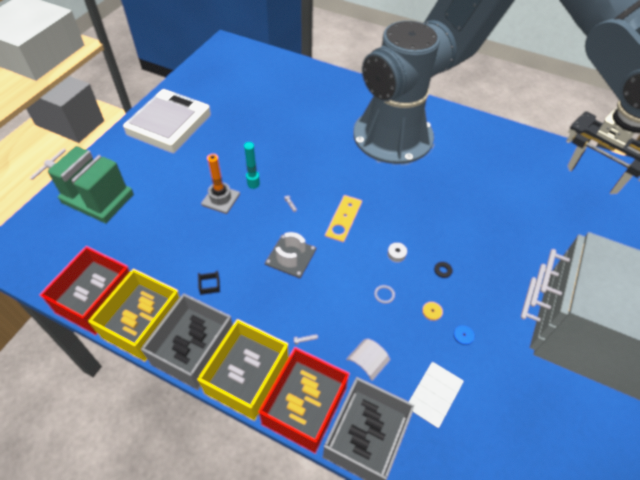

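View pics/top0.png

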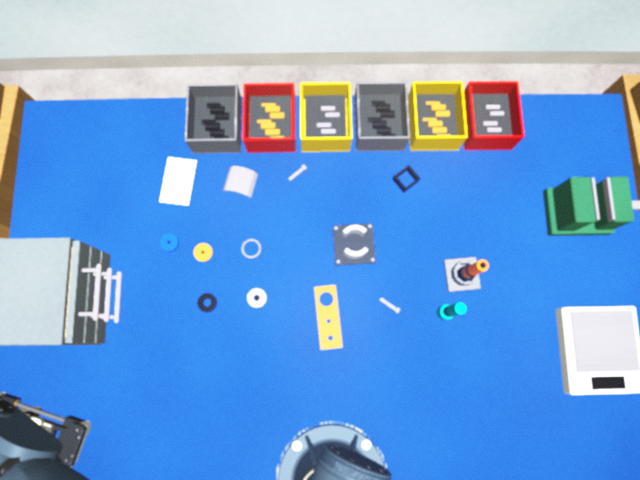

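Top view: the nest is at (354,243) and the collar (silver with a dark dot) at (257,298). The look-alike snap ring (open) is at (251,248). The spacer (black ring) is at (207,302), the brass disc at (203,252) and the blue disc look-alike at (169,242). The orange lamp in its holder is at (462,273), and the turquoise look-alike is at (452,311).

```bash
cat >> h.py <<'E'
def blobs(c,mask,roi,amin=60):
    x0,y0,x1,y1=roi; m=np.zeros(mask.shape,np.uint8); m[y0:y1,x0:x1]=mask[y0:y1,x0:x1]
    cs=cv2.findContours(m,cv2.RETR_EXTERNAL,cv2.CHAIN_APPROX_NONE)[0]
    return sorted([k for k in cs if cv2.contourArea(k)>amin],key=cv2.contourArea,reverse=True)
def notblue(c):
    im=c['color'].astype(int); return ((~((im[:,:,2]>im[:,:,0]+60)&(im[:,:,2]>im[:,:,1]+40)))*255).astype(np.uint8)
E
python3 - <<'E'
from h import *
c=cam('top'); m=notblue(c)
for n,roi,z in [('collar',(235,275,280,320),.022),('spacer',(190,285,225,320),.010),('disc',(185,235,220,270),.008),('ring',(235,230,270,265),.005),('nest',(325,215,385,275),.01),('holder',(440,250,482,296),.012),('turq',(430,296,475,330),0),('plate',(300,275,350,355),.005),('screw',(370,285,410,325),.005)]:
    im=c['color'].astype(int)
    if n=='turq': mm=((im[:,:,0]<60)&(im[:,:,1]>100)).astype(np.uint8)*255
    else: mm=m
    for k in blobs(c,mm,roi)[:1]:
        (u,v),s,a=cv2.minAreaRect(k); p=onz(c,u,v,z)
        b=[onz(c,*q,z)[:2] for q in cv2.boxPoints(((u,v),s,a))]
        e=b[1]-b[0]; e2=b[2]-b[1]
        print(n,(round(u),round(v)),p[:2].round(4),'size',np.linalg.norm(e).round(4),np.linalg.norm(e2).round(4),'ang',np.degrees(np.arctan2(e[1],e[0])).round(1))
save(c,'crop1.png',(150,220,500,330),2.2)
E
```

```text
collar (256, 298) [0.4159 0.1724] size 0.0454 0.0452 ang -90.8
spacer (207, 302) [0.4072 0.2933] size 0.0384 0.0382 ang -44.7
disc (202, 252) [0.5304 0.3074] size 0.0469 0.0449 ang -90.8
ring (251, 248) [0.5392 0.1888] size 0.0445 0.0451 ang -90.8
nest (354, 244) [ 0.5455 -0.0639] size 0.0956 0.0982 ang -86.9
holder (464, 274) [ 0.4667 -0.3289] size 0.0921 0.0788 ang -85.7
turq (452, 313) [ 0.3731 -0.2973] size 0.0768 0.1076 ang -3.3
plate (328, 317) [0.3686 0.0034] size 0.0565 0.153 ang -84.5
screw (389, 305) [ 0.3949 -0.1447] size 0.0121 0.0536 ang -32.9
```

View pics/crop1.png

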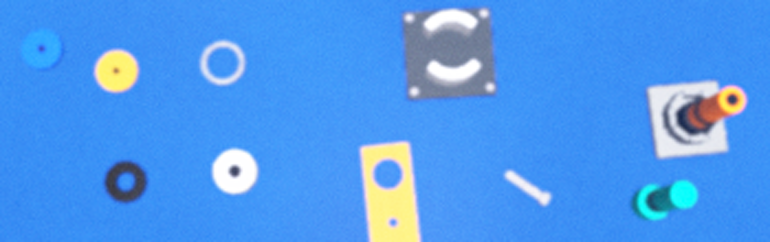

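Confirmed in the crop: brass disc (116,71) and not the blue one at (42,48), solid collar (235,171) and not the open snap ring (222,62), and the orange lamp in its grey holder, upper right. I'll move above the collar and look from close by.

Request:
jog_arm([
  [[0,-1,0],[0,0,0.37],1],
  [[0,-1,0],[0,0,0.37],1],
  [[0,-1,0],[0,0,0.37],1],
  [[0,-1,0],[0,0,0.37],1],
  [[0.62,-0.48,0],[0,0,0.37],1],
  [[0.62,-0.48,0],[0,0,0.37],1],
  [[0.62,-0.48,0],[0,0,0.37],1],
  [[0.62,-0.48,0],[0,0,0.37],1],
  [[0.62,-0.48,0],[0,0,0.37],1],
  [[0.62,-0.48,0],[0,0,0.37],1],
  [[0.62,-0.48,0],[0,0,0.37],1],
  [[0.62,-0.48,0],[0,0,0.37],1],
  [[0.62,-0.48,0],[0,0,0.37],1],
  [[0.62,-0.48,0],[0,0,0.37],1],
  [[0,0,0],[0,0,0],1],
  [[0,0,0],[0,0,0],1],
  [[0,0,0],[0,0,0],1],
], squeeze=20)

```text
clock: 1.57
tcp_pos: [0.4146, 0.1721, 0.2184]
orientation: [-0.026, 1.0, -0.0, -0.0]
wrist_force: [-0.0, -0.5, -0.3]
grip_width: 0.0932
grip_force: 0.0
```

```bash
cat >> h.py <<'E'
from scipy.spatial.transform import Rotation as Ro
def yaw(s): 
    y=Ro.from_quat(s['orientation']).apply([0,1,0]); return np.degrees(np.arctan2(y[1],y[0]))
E
python3 - <<'E'
from h import *
c=cam('wrist'); save(c,'w1.png'); s=arm.state(); print(s['tcp_pos'],yaw(s),s['joint_pos'])
print('collar pred',proj(c,[[.4159,.1724,.022]]), 'cam',-c['R'].T@c['t'])
E
```

```text
[0.41438926 0.17237299 0.21848758] 93.0393782266616 [ 2.90325344e-01  1.65571227e-01  1.89888046e+00  1.41540553e-04
  1.07774314e+00 -1.33358517e+00]
collar pred [[323.00805632 209.67368097]] cam [0.33493936 0.1689409  0.38431219]
```

View pics/w1.png

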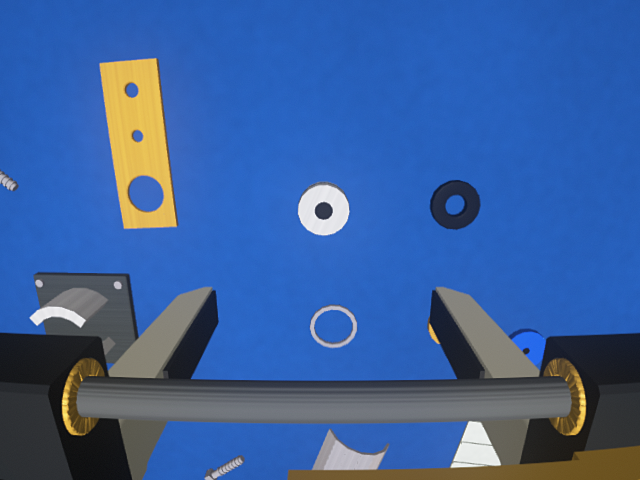

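The wrist view shows the collar at (323,210) and the spacer at (455,205). The snap ring is at (333,326) and the nest is partly visible at lower left.

```bash
python3 - <<'E'
from h import *
c=cam('wrist'); m=notblue(c)
im=c['color'].astype(int); v=im.max(2)
for n,mm,roi,z in [('collar',(im.min(2)>130),(280,165,365,255),.022),('collarALL',m>0,(280,165,365,255),.011),('spacer',v<75,(415,165,495,245),.010),('ring',m>0,(300,295,370,355),.005)]:
    k=blobs(c,mm.astype(np.uint8)*255,roi)[0]; (u,vv),r=cv2.minEnclosingCircle(k); p=onz(c,u,vv,z); q=onz(c,u+r,vv,z)
    print(n,u,vv,p[:2].round(4),'diam',2*np.linalg.norm(q-p).round(4))
E
```

```text
collar 322.81817626953125 209.81817626953125 [0.4159 0.1725] diam 0.0452
collarALL 322.8174743652344 208.2256622314453 [0.4169 0.1726] diam 0.0486
spacer 454.3704528808594 204.2746124267578 [0.4068 0.2923] diam 0.0466
ring 332.5851135253906 326.0 [0.5383 0.1887] diam 0.0474
```

Request:
jog_arm([
  [[0.04,0,-0.8],[0,0,0],1],
  [[0,0,-0.8],[0,0,0],1],
  [[0,0,-0.8],[0,0,0],1],
  [[0,0,-0.8],[0,0,0],1],
  [[0,0,-0.8],[0,0,0],1],
  [[0,0,-0.8],[0,0,0],1],
  [[0,0,-0.28],[0,0,0],1],
  [[0,0,-0.28],[0,0,0],1],
  [[0,0,0],[0,0,0],1],
  [[0,0,0],[0,0,0],0.3],
  [[0,0,0],[0,0,0],0.3],
  [[0,0,0],[0,0,0],0.3],
  [[0,0,0],[0,0,0],0.3],
  [[0,0,0],[0,0,0],0.3],
  [[0,0,0],[0,0,0],0.3],
  [[0,0,0],[0,0,0],0.3],
  [[0,0,0],[0,0,0],0.3],
], squeeze=25)

```text
clock: 3.08
tcp_pos: [0.4168, 0.172, 0.0043]
orientation: [-0.026, 1.0, 0.0, 0.0]
wrist_force: [-1.2, -0.3, 2.2]
grip_width: 0.0455
grip_force: 25.0
```

Request:
jog_arm([
  [[0,0,0.3],[0,0,0],0.3],
  [[0,0,0.8],[0,0,0],0.3],
  [[0,0,0.9],[0,0,0],0.3],
  [[0,0,0.9],[0,0,0],0.3],
  [[0,0,0.9],[0,0,0],0.3],
  [[0,0,0.9],[0,0,0],0.3],
  [[0.53,-0.59,0],[0,0,0],0.3],
  [[0.53,-0.59,0],[0,0,0],0.3],
  [[0.53,-0.59,0],[0,0,0],0.3],
  [[0.53,-0.59,0],[0,0,0],0.3],
  [[0.53,-0.59,0],[0,0,0],0.3],
  [[0.53,-0.59,0],[0,0,0],0.3],
  [[0.53,-0.59,0],[0,0,0],0.3],
  [[0.53,-0.59,0],[0,0,0],0.3],
  [[0.53,-0.59,0],[0,0,0],0.3],
  [[0.53,-0.59,0],[0,0,0],0.3],
  [[0,0,0],[0,0,0],0.3],
  [[0,0,0],[0,0,0],0.3],
])

```text
clock: 4.58
tcp_pos: [0.6288, -0.065, 0.1914]
orientation: [-0.026, 1.0, 0.0, -0.001]
wrist_force: [-0.2, 0.4, 0.1]
grip_width: 0.0455
grip_force: 25.0
```

```bash
python3 - <<'E'
from h import *
c=cam('wrist'); save(c,'w2.png'); s=arm.state(); print(s['tcp_pos'],yaw(s),s['grip_width'],s['grip_force'])
m=notblue(c); im=c['color']
p=proj(c,[[.5455,-.0639,.01]])[0]; print(p)
E
```

```text
[ 0.62824707 -0.06405978  0.19156138] 92.98325067785626 0.045472202114675446 24.999873340129852
[329.25765692 110.0946966 ]
```

View pics/w2.png

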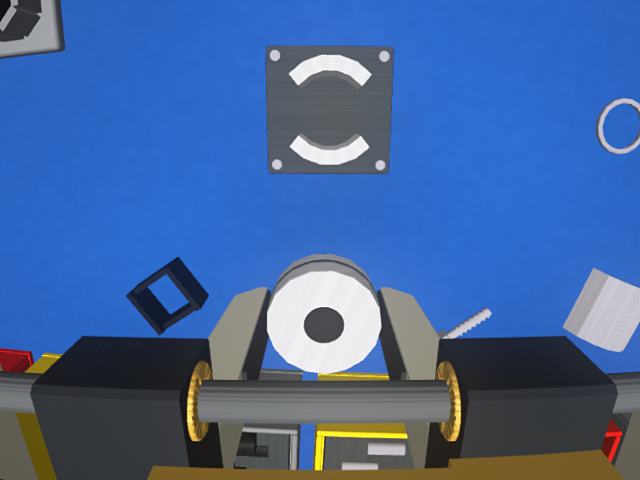

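The collar is held level at (323,320). The nest is seen whole at (330,110), wall arcs at top and bottom and notches left and right, so its centre can be refined.

```bash
python3 - <<'E'
from h import *
c=cam('wrist'); m=notblue(c); im=c['color'].astype(int)
k=blobs(c,m,(250,30,410,190))[0]; (u,v),s,a=cv2.minAreaRect(k)
b=np.array([onz(c,*q,.01)[:2] for q in cv2.boxPoints(((u,v),s,a))]); print('base',b.mean(0).round(4),np.linalg.norm(b[1]-b[0]),np.linalg.norm(b[2]-b[1]),[np.degrees(np.arctan2(*(b[i+1]-b[i])[::-1])).round(1) for i in (0,1)])
w=((im.min(2)>175)*255).astype(np.uint8)
ks=[k for k in blobs(c,w,(280,45,380,170),100)]; print([cv2.contourArea(k) for k in ks])
P=np.array([onz(c,*q,.054)[:2] for k in ks[:2] for q in k[:,0].astype(float)])
h=cv2.minEnclosingCircle(P.astype(np.float32)); print('wall outer',h)
k=blobs(c,((im.min(2)>130)*255).astype(np.uint8),(265,260,383,376))[0]
(u,v),r=cv2.minEnclosingCircle(k); t=arm.state()['tcp_pos']; print('collar top c',(onz(c,u,v,t[2]+.0177)-t).round(4), r)
# dot
d=blobs(c,((im.max(2)<90)*255).astype(np.uint8),(300,300,350,350))[0];(u,v),r=cv2.minEnclosingCircle(d);print((onz(c,u,v,t[2]+.0177)-t).round(4))
E
```

```text
base [ 0.5464 -0.0639] 0.09738878049777362 0.09894861087530644 [np.float64(93.0), np.float64(5.0)]
[1212.0, 1095.5]
wall outer ((0.5462086200714111, -0.06421775370836258), 0.037598274648189545)
collar top c [-0.0028  0.0001  0.0177] 57.91035079956055
[-0.0005  0.0002  0.0177]
```

Request:
jog_arm([
  [[-0.51,0,0],[0,0,0],0.3],
  [[-0.51,0,0],[0,0,0],0.3],
  [[-0.51,0,0],[0,0,0],0.3],
  [[-0.51,0,0],[0,0,0],0.3],
  [[0,0,-0.8],[0,0,0],0.3],
  [[0,0,-0.8],[0,0,0],0.3],
  [[0,0,-0.8],[0,0,0],0.3],
  [[0,0,-0.4],[0,0,0],0.3],
  [[0,0,0],[0,0,0],0.3],
  [[0,0,0],[0,0,0],0.3],
])

```text
clock: 5.52
tcp_pos: [0.5466, -0.0632, 0.0805]
orientation: [-0.027, 1.0, 0.0, -0.001]
wrist_force: [0.3, -0.4, 0.1]
grip_width: 0.0454
grip_force: 25.0
```

```bash
python3 - <<'E'
from h import *
import time
print(np.mean([ (cam('top'),arm.state()['tcp_pos'])[1] for _ in range(4)],0))
E
```

```text
[ 0.54775583 -0.06376274  0.08175204]
```

Request:
jog_arm([
  [[-0.015,0,-0.6],[0,0,0],0.3],
  [[0,0,-0.6],[0,0,0],0.3],
  [[0,0,-0.2],[0,0,0],0.3],
  [[0,0,-0.15],[0,0,0],0.3],
  [[0,0,-0.1],[0,0,0],0.3],
  [[0,0,0],[0,0,0],0.3],
  [[0,0,0],[0,0,0],0.3],
  [[0,0,0],[0,0,0],0.3],
])

```text
clock: 6.38
tcp_pos: [0.547, -0.0641, 0.0151]
orientation: [-0.026, 1.0, -0.0, 0.001]
wrist_force: [0.3, -0.6, -0.1]
grip_width: 0.0451
grip_force: 25.0
```

Request:
jog_arm([
  [[0,0,-0.03],[0,0,0],0.3],
  [[0,0,0],[0,0,0],0.3],
  [[0,0,0],[0,0,0],0.55],
  [[0,0,0],[0,0,0],0.75],
  [[0,0,0],[0,0,0],0.75],
  [[0,0,0],[0,0,0],0.75],
  [[0,0,0],[0,0,0],0.75],
])

```text
clock: 6.97
tcp_pos: [0.5465, -0.064, 0.013]
orientation: [-0.026, 1.0, 0.0, -0.0]
wrist_force: [-0.3, -0.1, 0.2]
grip_width: 0.0693
grip_force: 0.0
```

Request:
jog_arm([
  [[0,0,0.4],[0,0,0],0.75],
  [[0,0,0.8],[0,0,0],0.75],
  [[0,0,0.8],[0,0,0],0.9],
  [[0,0,0.8],[0,0,0],1],
  [[-0.35,0.89,0],[0,0,0],1],
  [[-0.35,0.89,0],[0,0,0],1],
  [[-0.35,0.89,0],[0,0,0],1],
  [[-0.35,0.89,0],[0,0,0],1],
  [[-0.35,0.89,0],[0,0,0],1],
  [[-0.35,0.89,0],[0,0,0],1],
  [[-0.35,0.89,0],[0,0,0],1],
  [[-0.35,0.89,0],[0,0,0],1],
  [[-0.35,0.89,0],[0,0,0],1],
  [[-0.35,0.89,0],[0,0,0],1],
  [[0,0,0],[0,0,0],1],
  [[0,0,0],[0,0,0],1],
])

```text
clock: 8.3
tcp_pos: [0.4057, 0.2933, 0.125]
orientation: [-0.028, 1.0, -0.0, -0.0]
wrist_force: [-0.5, -1.0, 0.3]
grip_width: 0.0931
grip_force: 0.0
```

```bash
python3 - <<'E'
from h import *
c=cam('top'); im=c['color'].astype(int)
w=((im.min(2)>110)*255).astype(np.uint8)
def obs(u,v): return onz(c,u,v,.032)
p=proj(c,[[.5462,-.064,.032]])[0].astype(int); print(p, im[p[1]-3:p[1]+4,p[0]-3:p[0]+4].mean(2).astype(int))
P=[];
cw=cam('wrist'); iw=cw['color'].astype(int)
q=proj(cw,[[.4068,.2923,.01]])[0].astype(int);print(q)
k=blobs(cw,((iw.max(2)<75)*255).astype(np.uint8),(max(q[0]-60,0),max(q[1]-55,0),q[0]+60,q[1]+55))[0]
(u,v),r=cv2.minEnclosingCircle(k); a=onz(cw,u,v,.01); b=onz(cw,u+r,v,.01); print('spacer',a.round(4),2*np.linalg.norm(a-b))
for _ in range(3): P.append(arm.state()['tcp_pos']); cam('top')
print(np.mean(P,0)); save(c,'t2.png',(300,190,410,290),6)
E
```

```text
[354 241] [[254 254 252 251 252 254 254]
 [253 241 213 198 209 237 253]
 [246 192 130 110 125 185 245]
 [234 157  97  90  94 147 229]
 [236 161  98  86  95 149 231]
 [249 211 146 111 127 189 244]
 [254 248 227 206 215 240 252]]
[322 234]
spacer [0.4064 0.2939 0.01  ] 0.044587469284250975
[0.40679582 0.29123331 0.12495761]
```

View pics/t2.png

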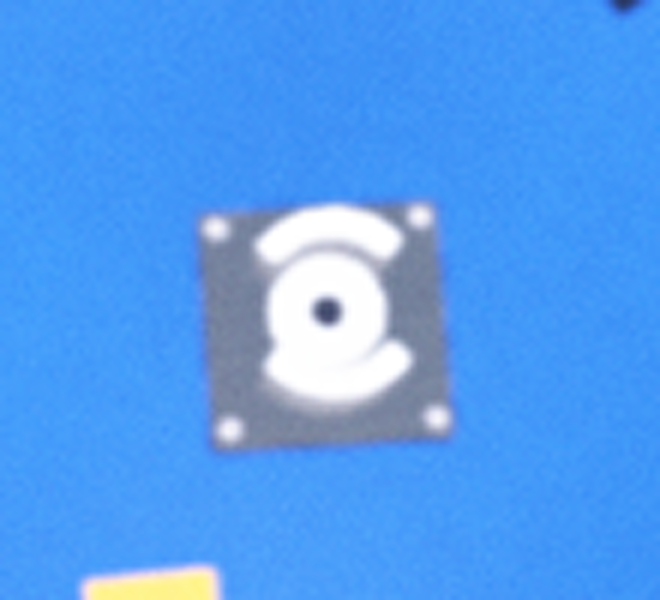

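The collar sits centred: its dot at about (354,241) is where the pocket centre projects. Next, the spacer.

Request:
jog_arm([
  [[0,0.02,-0.8],[0,0,0],1],
  [[0,0,-0.8],[0,0,0],1],
  [[0,0,-0.8],[0,0,0],1],
  [[0,0,-0.4],[0,0,0],1],
  [[0,0,-0.22],[0,0,0],1],
  [[0,0,0],[0,0,0],1],
  [[0,0,0],[0,0,0],0.3],
  [[0,0,0],[0,0,0],0.3],
  [[0,0,0],[0,0,0],0.3],
  [[0,0,0],[0,0,0],0.3],
  [[0,0,0],[0,0,0],0.3],
  [[0,0,0],[0,0,0],0.3],
  [[0,0,0],[0,0,0],0.3],
], squeeze=15)

```text
clock: 9.63
tcp_pos: [0.4066, 0.2928, 0.0045]
orientation: [-0.026, 1.0, 0.0, 0.0]
wrist_force: [-1.1, 0.7, 0.4]
grip_width: 0.0509
grip_force: 0.0
```

Request:
jog_arm([
  [[0,0,0],[0,0,0],0.3],
  [[0,0,0],[0,0,0],0.3],
  [[0,0,0],[0,0,0],0.3],
  [[0,0,0],[0,0,0],0.3],
  [[0,0,0.3],[0,0,0],0.3],
  [[0,0,0.8],[0,0,0],0.3],
  [[0,0,0.8],[0,0,0],0.3],
  [[0,0,0.8],[0,0,0],0.3],
  [[0,0,0.7],[0,0,0],0.3],
  [[0,0,0],[0,0,0],0.3],
])

```text
clock: 10.47
tcp_pos: [0.4085, 0.294, 0.145]
orientation: [-0.026, 1.0, 0.002, 0.003]
wrist_force: [0.3, 0.5, 0.1]
grip_width: 0.0458
grip_force: 15.0
```

```bash
python3 - <<'E'
from h import *
c=cam('wrist'); im=c['color'].astype(int)
P=[]
for _ in range(4): P.append(arm.state()['tcp_pos']); cam('top')
t=np.mean(P,0); print(t)
q=proj(c,[t+[0,0,.006]])[0]; print(q)
save(c,'w3.png',(200,220,440,400),2.5)
E
```

```text
[0.4066159  0.29284012 0.14048288]
[318.99896316 303.46251028]
```

View pics/w3.png

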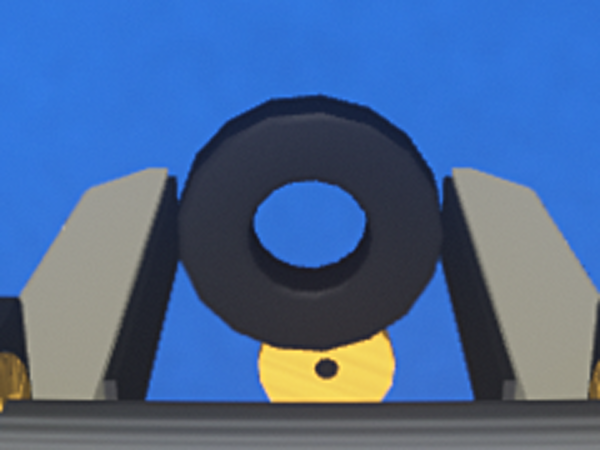

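The spacer is held between the pads: its top face is centred near pixel (324,312) in the full image, and the brass disc is behind it at (330,367).

```bash
python3 - <<'E'
from h import *
t=np.array([0.4066,0.2928,0.1405])
P=[]
c=cam('wrist'); im=c['color'].astype(int)
for _ in range(4): P.append(arm.state()['tcp_pos']); cam('top')
t=np.mean(P,0); print(t)
# hole: blue region at image, upper rim of hole belongs to far/near edge
b=(im[:,:,2]>im[:,:,0]+60)&(im[:,:,2]>110)
k=blobs(c,(b*255).astype(np.uint8),(290,280,360,345))[0]; print(cv2.boundingRect(k))
x,y,w,h=cv2.boundingRect(k)
top=t[2]+.006
print('hole -x edge (bottom or top rim)',onz(c,x+w/2,y,top)-t,onz(c,x+w/2,y,top-.01)-t)
print('hole +x edge visible (lower rim)',onz(c,x+w/2,y+h,top-.01)-t)
print('w',onz(c,x,y+h/2,top-.005)-t,onz(c,x+w,y+h/2,top-.005)-t)
# outer from crop: right/left 181..441 , bottom 350, top of top face 112
f=lambda X,Y:onz(c,200+X/2.5,220+Y/2.5,top)-t
print('outer',f(310,350),f(310,112),f(180,225),f(442,225))
E
```

```text
[0.40606884 0.29248768 0.13914401]
(301, 292, 46, 35)
hole -x edge (bottom or top rim) [-0.00962824  0.00047281  0.006     ] [-0.00524674  0.00069719 -0.004     ]
hole +x edge visible (lower rim) [ 0.01185712  0.00160546 -0.004     ]
w [ 0.00127631 -0.00886225  0.001     ] [0.00021632 0.01089943 0.001     ]
outer [0.02261659 0.00218541 0.006     ] [-0.02150554 -0.00015772  0.006     ] [-0.00025889 -0.02079484  0.006     ] [-0.00260321  0.02293715  0.006     ]
```

Request:
jog_arm([
  [[0.35,-0.89,0],[0,0,0],0.3],
  [[0.35,-0.89,0],[0,0,0],0.3],
  [[0.35,-0.89,0],[0,0,0],0.3],
  [[0.35,-0.89,0],[0,0,0],0.3],
  [[0.35,-0.89,0],[0,0,0],0.3],
  [[0.35,-0.89,0],[0,0,0],0.3],
  [[0.35,-0.89,0],[0,0,0],0.3],
  [[0.35,-0.89,0],[0,0,0],0.3],
  [[0.35,-0.89,0],[0,0,0],0.3],
  [[0.33,-0.91,0],[0,0,0],0.3],
  [[0,0,-0.6],[0,0,0],0.3],
  [[0,0,-0.6],[0,0,0],0.3],
  [[0,0,-0.4],[0,0,0],0.3],
  [[0,0,0],[0,0,0],0.3],
  [[0,0,0],[0,0,0],0.3],
])

```text
clock: 12.22
tcp_pos: [0.5454, -0.064, 0.0758]
orientation: [-0.026, 1.0, 0.0, -0.001]
wrist_force: [0.3, -0.8, 0.9]
grip_width: 0.0453
grip_force: 15.0
```

```bash
cat >> h.py <<'E'
def tcp(n=6):
    P=[]
    for _ in range(n): P.append(arm.state()['tcp_pos']); arm.read_camera('top')
    return np.mean(P,0).round(4)
E
python3 -c "
from h import *
print(tcp(),arm.state()['clock'])"
```

```text
[ 0.5462 -0.064   0.077 ] 12.5167
```

Request:
jog_arm([
  [[-0.015,0,-0.4],[0,0,0],0.3],
  [[0,0,-0.3],[0,0,0],0.3],
  [[0,0,-0.15],[0,0,0],0.3],
  [[0,0,-0.1],[0,0,0],0.3],
  [[0,0,-0.04],[0,0,0],0.3],
  [[0,0,0],[0,0,0],0.3],
  [[0,0,0],[0,0,0],0.3],
])

```text
clock: 13.1
tcp_pos: [0.5454, -0.064, 0.0369]
orientation: [-0.026, 1.0, -0.0, 0.0]
wrist_force: [-0.2, -0.5, -0.2]
grip_width: 0.0457
grip_force: 15.0
```

Request:
jog_arm([
  [[0,0,-0.02],[0,0,0],0.3],
  [[0,0,0],[0,0,0],0.3],
  [[0,0,0],[0,0,0],0.3],
])

```text
clock: 13.35
tcp_pos: [0.5455, -0.0641, 0.0363]
orientation: [-0.026, 1.0, -0.0, 0.0]
wrist_force: [-0.3, -0.2, 4.3]
grip_width: 0.0455
grip_force: 15.0
```

Contact (4 N). Release, rise and head for the disc, with a look at it on the way.

Request:
jog_arm([
  [[0,0,0],[0,0,0],0.55],
  [[0,0,0],[0,0,0],0.7],
  [[0,0,0],[0,0,0],0.75],
  [[0,0,0],[0,0,0],0.75],
  [[0,0,0],[0,0,0],0.75],
  [[0,0,0.3],[0,0,0],0.75],
  [[0,0,0.8],[0,0,0],0.75],
  [[0,0,0.8],[0,0,0],1],
  [[0,0,0.4],[0,0,0],1],
  [[0,0.9,0],[0,0,0],1],
  [[0,0.9,0],[0,0,0],1],
  [[0,0.9,0],[0,0,0],1],
  [[0,0.9,0],[0,0,0],1],
  [[-0.05,0.9,0],[0,0,0],1],
  [[-0.05,0.9,0],[0,0,0],1],
  [[-0.1,0.9,0],[0,0,0],1],
  [[-0.1,0.9,0],[0,0,0],1],
  [[-0.1,0.9,0],[0,0,0],1],
  [[0,0.9,0],[0,0,0],1],
])

```text
clock: 14.93
tcp_pos: [0.5283, 0.2978, 0.1289]
orientation: [-0.027, 1.0, 0.0, 0.0]
wrist_force: [0.1, -1.5, 0.6]
grip_width: 0.0928
grip_force: 0.0
```

```bash
python3 - <<'E'
from h import *
print(tcp())
for n in ('wrist','top'):
    c=cam(n); im=c['color'].astype(int)
    q=proj(c,[[.5304,.3074,.008]])[0]
    m=((im[:,:,0]>im[:,:,2]+50)&(im[:,:,0]>120)).astype(np.uint8)*255
    r=70 if n=='wrist' else 18; x,y=q.astype(int)
    k=blobs(c,m,(max(x-r,0),max(y-r,0),x+r,min(y+r,480)),30)
    if k:
        (u,v),rr=cv2.minEnclosingCircle(k[0]);a=onz(c,u,v,.008);print(n,q,(u,v),a.round(4),'d',2*np.linalg.norm(onz(c,u+rr,v,.008)-a))
c=cam('top');im=c['color'].astype(int)
m=(im.max(2)<90).astype(np.uint8)*255
p=proj(c,[[.5462,-.064,.032]])[0]; x,y=p.astype(int)
k=blobs(c,m,(x-12,y-12,x+13,y+13),40)[0]; (u,v),r=cv2.minEnclosingCircle(k); print('spacer',onz(c,u,v,.042),r)
E
```

```text
[0.5286 0.2986 0.1286]
wrist [339.71472692 233.88294065] (339.3660583496094, 233.93495178222656) [0.5305 0.3072 0.008 ] d 0.04514109722859976Traceback (most recent call last):
  File "<stdin>", line 14, in <module>
IndexError: list index out of range
```

Request:
jog_arm([
  [[0.05,0.215,0],[0,0,0],1],
  [[0,0,-0.8],[0,0,0],1],
  [[0,0,-0.8],[0,0,0],1],
  [[0,0,-0.8],[0,0,0],1],
  [[0,0,-0.5],[0,0,0],1],
  [[0,0,-0.22],[0,0,0],1],
  [[0,0,0],[0,0,0],0.3],
  [[0,0,0],[0,0,0],0.3],
  [[0,0,0],[0,0,0],0.3],
  [[0,0,0],[0,0,0],0.3],
  [[0,0,0],[0,0,0],0.3],
  [[0,0,0],[0,0,0],0.3],
  [[0,0,0],[0,0,0],0.3],
  [[0,0,0],[0,0,0],0.3],
  [[0,0,0],[0,0,0],0.3],
  [[0,0,0],[0,0,0],0.3],
], squeeze=20)

```text
clock: 16.72
tcp_pos: [0.5312, 0.3047, 0.0032]
orientation: [-0.026, 1.0, 0.0, 0.0]
wrist_force: [-0.8, -0.2, 2.5]
grip_width: 0.0448
grip_force: 20.0
```

```bash
python3 - <<'E'
from h import *
print(tcp(4),arm.state()['grip_width'],arm.state()['grip_force'])
c=cam('top'); save(c,'t3.png',(315,205,395,280),7)
E
```

```text
[0.5312 0.3047 0.0032] 0.04484876535692135 20.000543296337128
```

View pics/t3.png

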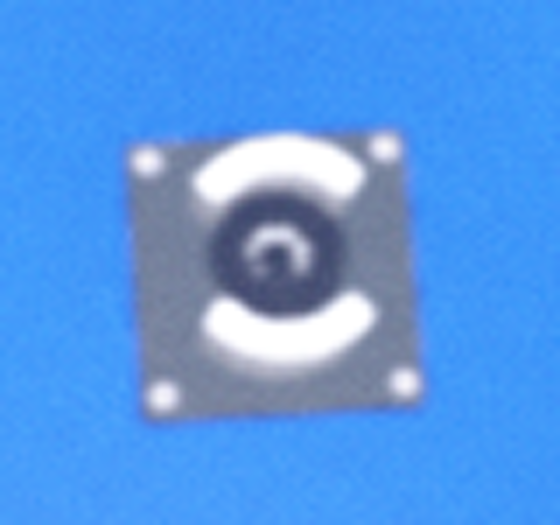

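The spacer is centred in the pocket at crop (277,255), with the collar's dot visible through its hole. Lift the disc and carry it over.

Request:
jog_arm([
  [[0,0,0.3],[0,0,0],0.3],
  [[0,0,0.8],[0,0,0],0.3],
  [[0,0,0.8],[0,0,0],0.3],
  [[0,0,0.8],[0,0,0],0.3],
  [[0,-0.9,0],[0,0,0],0.3],
  [[0.04,-0.9,0],[0,0,0],0.3],
  [[0.04,-0.9,0],[0,0,0],0.3],
  [[0.05,-0.9,0],[0,0,0],0.3],
  [[0.05,-0.9,0],[0,0,0],0.3],
  [[0.05,-0.9,0],[0,0,0],0.3],
  [[0.05,-0.9,0],[0,0,0],0.3],
  [[0.05,-0.9,0],[0,0,0],0.3],
  [[0.05,-0.9,0],[0,0,0],0.3],
  [[0,-0.9,0],[0,0,0],0.3],
  [[0,0,0],[0,0,0],0.3],
  [[0,0,0],[0,0,0],0.3],
])

```text
clock: 18.3
tcp_pos: [0.5461, -0.057, 0.1115]
orientation: [-0.025, 1.0, -0.0, 0.0]
wrist_force: [0.6, 0.4, -0.5]
grip_width: 0.0452
grip_force: 20.0
```

```bash
python3 - <<'E'
from h import *
t=tcp(); print(t,arm.state()['grip_width'],arm.state()['grip_force'])
c=cam('wrist'); im=c['color'].astype(int)
m=((im[:,:,0]>im[:,:,2]+50)&(im[:,:,0]>150)).astype(np.uint8)*255
k=blobs(c,m,(230,240,400,375))[0]; x,y,w,h=cv2.boundingRect(k); print(x,y,w,h)
top=t[2]+.004
print('disc edges -x/+x',onz(c,x+w/2,y,top)-t,onz(c,x+w/2,y+h,top)-t)
d=blobs(c,(im.max(2)<95).astype(np.uint8)*255,(x+w//2-22,y+h//2-18,x+w//2+22,y+h//2+18),15)
if d:
    (u,v),r=cv2.minEnclosingCircle(d[0]); print('dot',u,v,onz(c,u,v,top)-t)
E
```

```text
[ 0.5462 -0.0551  0.1113] 0.04542310066533319 19.99982625246048
270 259 108 99
disc edges -x/+x [-0.02296255  0.00051339  0.004     ] [0.02325156 0.00303841 0.004     ]
dot 323.5 311.0 [0.00032267 0.00157354 0.004     ]
```

Request:
jog_arm([
  [[0,-0.21,0],[0,0,0],0.3],
  [[0,0,-0.6],[0,0,0],0.3],
  [[0,0,-0.5],[0,0,0],0.3],
  [[0,0,-0.2],[0,0,0],0.3],
  [[0,0,-0.1],[0,0,0],0.3],
  [[0,0,0],[0,0,0],0.3],
  [[0,0,0],[0,0,0],0.3],
])

```text
clock: 19.23
tcp_pos: [0.5468, -0.064, 0.0557]
orientation: [-0.026, 1.0, -0.0, 0.0]
wrist_force: [-0.5, 0.2, -1.1]
grip_width: 0.0448
grip_force: 20.0
```

```bash
python3 -c "
from h import *
print(tcp(8))"
```

```text
[ 0.5468 -0.0639  0.0558]
```

Centred in x and y; about 10 mm left to go.

Request:
jog_arm([
  [[-0.01,0,-0.1],[0,0,0],0.3],
  [[0,0,-0.08],[0,0,0],0.3],
  [[0,0,-0.05],[0,0,0],0.3],
  [[0,0,0],[0,0,0],0.3],
  [[0,0,0],[0,0,0],0.3],
])

```text
clock: 20.05
tcp_pos: [0.5458, -0.0638, 0.0456]
orientation: [-0.026, 1.0, 0.0, -0.0]
wrist_force: [0.0, 0.6, -0.8]
grip_width: 0.0451
grip_force: 20.0
```

Request:
jog_arm([
  [[0,0,-0.02],[0,0,0],0.3],
  [[0,0,0],[0,0,0],0.3],
  [[0,0,0],[0,0,0],0.3],
])

```text
clock: 20.3
tcp_pos: [0.546, -0.0638, 0.0452]
orientation: [-0.026, 1.0, -0.0, 0.0]
wrist_force: [-1.6, 0.6, 3.2]
grip_width: 0.045
grip_force: 20.0
```

Request:
jog_arm([
  [[0,0,0],[0,0,0],0.55],
  [[0,0,0],[0,0,0],0.7],
  [[0,0,0],[0,0,0],0.75],
  [[0,0,0],[0,0,0],0.75],
  [[0,0,0],[0,0,0],0.75],
  [[0,0,0.3],[0,0,0],0.75],
  [[0,0,0.8],[0,0,0],0.75],
  [[0,0,0.9],[0,0,0],1],
  [[0,0,0.9],[0,0,0],1],
  [[0,0,0.9],[0,0,0],1],
  [[0,0,0.9],[0,0,0],1],
  [[0,0,0.8],[0,0,0],1],
  [[0,-0.8,0],[0,0,0],1],
  [[0,-0.8,0],[0,0,0],1],
  [[0,-0.8,0],[0,0,0],1],
  [[0,-0.8,0],[0,0,0],1],
  [[0,-0.8,0],[0,0,0],1],
  [[0,-0.6,0],[0,0,0],1],
  [[0,0,0],[0,0,0],1],
])

```text
clock: 21.88
tcp_pos: [0.5453, -0.2515, 0.2657]
orientation: [-0.025, 1.0, -0.001, 0.0]
wrist_force: [-0.3, -0.6, 0.5]
grip_width: 0.0931
grip_force: 0.0
```

```bash
python3 - <<'E'
from h import *
t=tcp(); print(t)
c=cam('wrist'); ct=cam('top')
a=cv2.resize(ct['color'][205:280,315:395],(512,480),interpolation=cv2.INTER_CUBIC)[:,:,::-1]
w=c['color'][:,:,::-1]
im=np.hstack([w,a]); cv2.imwrite('pics/w4.png',cv2.resize(im,None,fx=.69,fy=.69,interpolation=cv2.INTER_AREA))
i=c['color'].astype(int)
for n,m in [('or',(i[:,:,0]>150)&(i[:,:,1]<130)&(i[:,:,2]<90)),('tq',(i[:,:,0]<70)&(i[:,:,1]>100)&(i[:,:,1]>.8*i[:,:,2]))]:
    for k in blobs(c,m.astype(np.uint8)*255,(0,0,640,480),150)[:3]: print(n,cv2.boundingRect(k),cv2.contourArea(k))
E
```

```text
[ 0.5457 -0.2484  0.2655]
or (160, 434, 48, 46) 279.0
tq (0, 199, 43, 106) 1230.5
tq (278, 0, 42, 27) 371.5
```

View pics/w4.png

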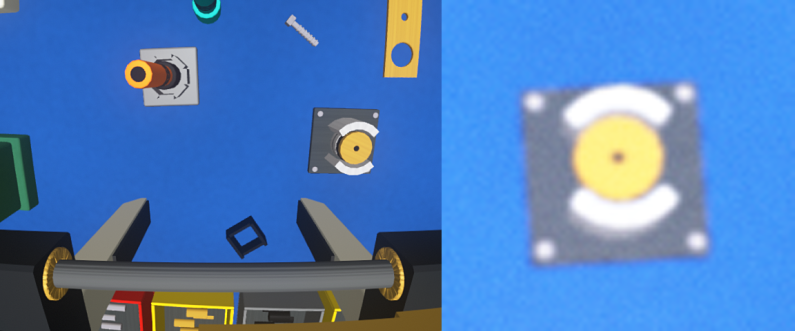

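The right panel shows the brass disc flat and centred between the walls. In the wrist view the orange lamp's tail is at about full-image (200,107), its holder is to the right, and the turquoise lamp is at the top edge.

```bash
python3 - <<'E'
from h import *
c=cam('wrist'); i=c['color'].astype(int)
m=((i[:,:,0]>200)&(i[:,:,1]>100)&(i[:,:,2]<120)).astype(np.uint8)*255
k=blobs(c,m,(150,70,250,150),50)[0]; (u,v),r=cv2.minEnclosingCircle(k); a=onz(c,u,v,.162); print('tail',(u,v,r),a.round(4),2*np.linalg.norm(onz(c,u+r,v,.162)-a))
d=blobs(c,(i.max(2)<95).astype(np.uint8)*255,(485,190,545,245),8)
for k in d[:2]: (u,v),r=cv2.minEnclosingCircle(k); print('dot',(u,v,r),onz(c,u,v,.05).round(4))
ct=cam('top'); it=ct['color'].astype(int)
m=((it[:,:,0]>150)&(it[:,:,1]>80)&(it[:,:,2]<110)).astype(np.uint8)*255
for n,q in [('T',m)]:
    k=blobs(ct,q,(465,250,500,285),20)[0]; (u,v),r=cv2.minEnclosingCircle(k); print('top tail',(u,v,r),onz(ct,u,v,.162).round(4))
m=((it[:,:,0]<70)&(it[:,:,1]>150)&(it[:,:,2]>140)).astype(np.uint8)*255
for k in blobs(ct,m,(430,295,475,330),20): (u,v),r=cv2.minEnclosingCircle(k); print('tq',(u,v,r),onz(ct,u,v,.15).round(4),onz(ct,u,v,.0).round(4))
# holder from wrist
b=notblue(c)
for P in ([.4667,-.3289,.012],[.466,-.329,.162]): print(proj(c,[P]),proj(ct,[P]))
print(arm.state()['joint_pos'])
E
```

```text
tail (200.9036865234375, 106.81661987304688, 20.81694984436035) [ 0.4654 -0.3266  0.162 ] 0.026128578958315784
dot (497.0, 214.45713806152344, 17.571430206298828) [ 0.5471 -0.0824  0.05  ]
dot (516.1666870117188, 214.8333282470703, 3.3748228549957275) [ 0.5463 -0.0635  0.05  ]Traceback (most recent call last):
  File "<stdin>", line 10, in <module>
IndexError: list index out of range
```

Request:
jog_arm([
  [[-0.5,-0.48,0],[0,0,0],1],
  [[-0.5,-0.48,0],[0,0,0],1],
  [[-0.5,-0.48,0],[0,0,0],1],
  [[-0.5,-0.48,0],[0,0,0],1],
  [[0,0,-0.5],[0,0,0],1],
  [[0,0,-0.5],[0,0,0],1],
  [[0,0,-0.5],[0,0,0],1],
  [[0,0,0],[0,0,0],1],
  [[0,0,0],[0,0,0],1],
], squeeze=20)

```text
clock: 23.13
tcp_pos: [0.4658, -0.3243, 0.2049]
orientation: [-0.027, 1.0, 0.0, -0.001]
wrist_force: [0.8, 0.5, -0.2]
grip_width: 0.0929
grip_force: 0.0
```

```bash
python3 - <<'E'
from h import *
t=tcp(); print(t,arm.state()['joint_pos'].round(2))
c=cam('wrist'); i=c['color'].astype(int); print(proj(c,[[.4654,-.3266,.162]]))
x,y=proj(c,[[.4654,-.3266,.162]])[0].astype(int)
m=((i[:,:,0]>200)&(i[:,:,1]>90)&(i[:,:,2]<120)).astype(np.uint8)*255
for k in blobs(c,m,(x-80,y-70,x+80,y+70),50)[:2]: (u,v),r=cv2.minEnclosingCircle(k); a=onz(c,u,v,.162); print('tail',(u,v,r),a.round(4),2*np.linalg.norm(onz(c,u+r,v,.162)-a))
E
```

```text
[ 0.4663 -0.3247  0.206 ] [-0.69  0.4   1.62 -0.    1.13 -2.31]
[[318.67959532 268.09481535]]
tail (317.7391357421875, 267.5, 23.39492416381836) [ 0.4651 -0.3271  0.162 ] 0.02481059810863305
```

Request:
jog_arm([
  [[-0.02,-0.06,-0.3],[0,0,0],1],
  [[0,0,-0.7],[0,0,0],1],
  [[0,0,-0.8],[0,0,0],1],
  [[0,0,-0.7],[0,0,0],1],
  [[0,0,-0.45],[0,0,0],1],
  [[0,0,0],[0,0,0],1],
  [[0,0,0],[0,0,0],0.1],
  [[0,0,0],[0,0,0],0.1],
  [[0,0,0],[0,0,0],0.1],
  [[0,0,0],[0,0,0],0.1],
  [[0,0,0],[0,0,0],0.1],
  [[0,0,0],[0,0,0],0.1],
  [[0,0,0],[0,0,0],0.1],
  [[0,0,0],[0,0,0],0.1],
  [[0,0,0],[0,0,0],0.1],
  [[0,0,0],[0,0,0],0.1],
  [[0,0,0],[0,0,0],0.1],
  [[0,0,0],[0,0,0],0.1],
  [[0,0,0],[0,0,0],0.1],
  [[0,0,0],[0,0,0],0.1],
], squeeze=45)

```text
clock: 25.15
tcp_pos: [0.4651, -0.327, 0.0869]
orientation: [-0.026, 1.0, 0.0, -0.0]
wrist_force: [-0.2, 0.2, -0.8]
grip_width: 0.0254
grip_force: 45.0
```

Request:
jog_arm([
  [[0,0,0.2],[0,0,0],0.1],
  [[0,0,0.5],[0,0,0],0.1],
  [[0,0,0.6],[0,0,0],0.1],
  [[0,0,0.6],[0,0,0],0.1],
  [[0,0,0.6],[0,0,0],0.1],
  [[0,0,0.6],[0,0,0],0.1],
  [[0,0,0.6],[0,0,0],0.1],
  [[0,0,0.3],[0,0,0],0.1],
  [[0,0,0],[0,0,0],0.1],
  [[0,0,0],[0,0,0],0.1],
  [[0,0,0],[0,0,0],0.1],
  [[0.34,0.53,0],[0,0,0],0.1],
  [[0.34,0.53,0],[0,0,0],0.1],
  [[0.34,0.53,0],[0,0,0],0.1],
  [[0.34,0.53,0],[0,0,0],0.1],
  [[0.34,0.53,0],[0,0,0],0.1],
  [[0.34,0.53,0],[0,0,0],0.1],
  [[0,0,0],[0.5,0,0],0.1],
  [[0,0,0],[0.5,0,0],0.1],
  [[0,0,0],[0,0,0],0.1],
])

```text
clock: 26.82
tcp_pos: [0.5464, -0.1997, 0.2455]
orientation: [-0.026, 0.999, 0.036, -0.0]
wrist_force: [0.1, -0.5, -1.6]
grip_width: 0.0254
grip_force: 45.0
```

```bash
python3 -c "
from h import *
print(tcp(3)); s=arm.state(); print(s['joint_pos'].round(2),s['grip_width'],s['grip_force'],s['orientation'])"
```

```text
[ 0.5463 -0.1999  0.2457]
[-0.46  0.4   1.52  0.06  1.26 -2.1 ] 0.025265841692208954 44.99941170215607 [-2.61008597e-02  9.99058618e-01  3.46484857e-02  3.25394589e-04]
```

Request:
jog_arm([
  [[0,0,0],[0.6,0,0],0.1],
  [[0,0,0],[0.6,0,0],0.1],
  [[0,0,0],[0.6,0,0],0.1],
  [[0,0,0],[0.6,0,0],0.1],
  [[0,0,0],[0.6,0,0],0.1],
  [[0,0,0],[0.6,0,0],0.1],
  [[0,0,0],[0.6,0,0],0.1],
  [[0,0,0],[0,0,0],0.1],
])

```text
clock: 27.63
tcp_pos: [0.5463, -0.2006, 0.2461]
orientation: [-0.025, 0.983, 0.181, 0.004]
wrist_force: [-0.8, 0.6, -1.7]
grip_width: 0.0252
grip_force: 45.0
```

```bash
python3 -c "
from h import *
print(tcp(3)); s=arm.state(); print(s['joint_pos'].round(2),s['grip_width'],s['grip_force'],Ro.from_quat(s['orientation']).apply([0,0,1]))"
```

```text
[ 0.5464 -0.2003  0.2464]
[-0.57  0.47  1.44  0.3   1.44 -2.27] 0.02553057306638547 44.99932587146759 [-2.92880155e-04  3.53520874e-01 -9.35426590e-01]
```

Request:
jog_arm([
  [[0,0.03,0],[0.6,0,0],0.1],
  [[0,0.03,0],[0.6,0,0],0.1],
  [[0,0.03,0],[0.6,0,0],0.1],
  [[0,0.03,0],[0.6,0,0],0.1],
  [[0,0.03,0],[0.6,0,0],0.1],
  [[0,0.03,-0.2],[0.6,0,0],0.1],
  [[0,0.03,-0.2],[0.6,0,0],0.1],
  [[0,0.03,-0.2],[0.6,0,0],0.1],
  [[0,0.03,-0.2],[0.6,0,0],0.1],
  [[0,0.03,-0.2],[0.6,0,0],0.1],
  [[0,0,-0.2],[0,0,0],0.1],
  [[0,0,-0.2],[0,0,0],0.1],
  [[0,0,-0.2],[0,0,0],0.1],
  [[0,0,-0.15],[0,0,0],0.1],
  [[0,0,0],[0,0,0],0.1],
  [[0,0,0],[0,0,0],0.1],
  [[0,0,0],[0,0,0],0.1],
])

```text
clock: 29.2
tcp_pos: [0.5469, -0.1879, 0.1775]
orientation: [-0.025, 0.924, 0.381, 0.01]
wrist_force: [0.8, -0.3, -0.9]
grip_width: 0.0257
grip_force: 45.0
```

```bash
python3 - <<'E'
from h import *
t=tcp(); s=arm.state(); z=Ro.from_quat(s['orientation']).apply([0,0,1])
print(t,s['joint_pos'].round(2),s['grip_width'],s['grip_force'],z)
d=np.array([.5463,-.0635,.05])-t; a=d@z; print('along from lens',a-.0755,'off',d-a*z)
c=cam('scene'); lens=t+.0755*z; print(proj(c,[lens,t-z*.0745,[.5463,-.0635,.05]]))
ct=cam('top'); print(proj(ct,[lens,t-z*.0745]))
a=cv2.resize(c['color'][170:300,200:340],(420,390)); b=cv2.resize(ct['color'][190:320,310:430],(360,390))
cv2.imwrite('pics/fin.png',np.hstack([a,b])[:,:,::-1])
E
```

```text
[ 0.5469 -0.1879  0.1775] [-0.68  0.69  1.42  0.58  1.59 -2.46] 0.025548080952396402 44.99920964241028 [ 2.02414766e-04  7.04431909e-01 -7.09771544e-01]
along from lens 0.10262707988496951 off [-0.00063606 -0.0010784  -0.00107047]
[[263.81426834 216.78271856]
 [220.39974513 170.58826793]
 [290.93578672 245.80591334]]
[[389.04317298 232.68623915]
 [447.90456616 220.78330536]]
```

View pics/fin.png

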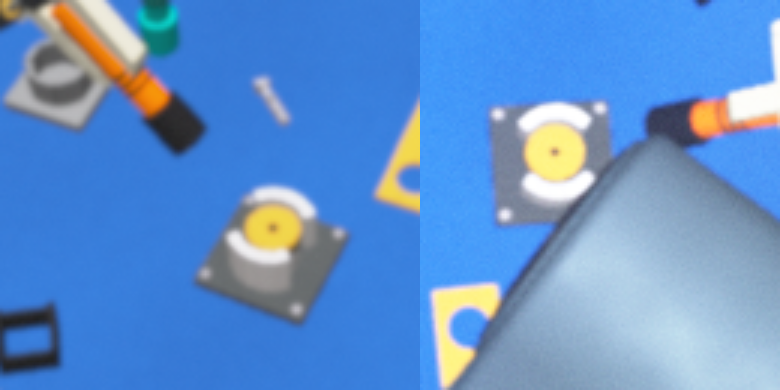

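The lamp is tilted 45°, its lens seen at scene (264,217) where I predicted it. The beam lies about 2 mm off the disc centre at 103 mm, and nothing is touching.

```bash
python3 -c "
from h import *
print(arm.sign_off())"
```

```text
the job is handed in; nothing more can be done
None
```

The job is handed in: the collar, spacer and disc are stacked and centred in the nest, and the lamp is held clear at about 45° with its lens about 103 mm from the disc centre. The sign-off returned no verdict.

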